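Index the revolving end stop of a dowel jig and run the board up to it

TASK

Set up the dowel-drilling jig for the chipboard piece lying on its base. With a fingertip on the knurled rim, turn the revolving end stop until it clicks into the position where its longest pin is at the bottom; then push the board flat against the fence and along it until its end is up against that pin. Do not touch the stop's pins, do not lift the board, and leave all the other things where they are.

Things in the scene. Friction and masses are not known exactly. Their poses are not given: they have to be found in the camera images.
- jig: Dowel-drilling jig, fixed to the table: plywood base 140 (x) x 270 (y) x 9 mm, fence bar along its near edge, revolving stop on its left end; far side and right end open, all rigid. Origin: centre of the base's underside, on the table. z up, y along the fence toward the stop (robot's left), x away from the fence (and from the robot).
- fence_face (a point): Point on the fence's inner face, at (-46, -17.5, 18) mm in the jig's frame; axes as the jig's. The fence is an aluminium bar with two drill bushes, 20 mm thick, its inner face the plane jig x = -46 mm from jig y = -130 to +60 mm, its top at z = 36 mm.
- rim_centre (a point): Centre of the revolving stop's wheel, on its axle, at jig (-15, 86, 38) mm; y axis along the axle, parallel to the fence. The wheel is solid, 22 mm wide, its knurled rim of radius 28 mm: the top of the rim is 28 mm above this point. A bracket behind it (jig y = 101 to 132, x = -50 to +20 mm) is 57.5 mm high.
- turret (a joint): Turn of the revolving stop, rad: 0 or any whole turn = longest pin at the bottom; 1.57, 3.14, 4.71 = the 10, 19, 28 mm pin. Endless both ways; grows as the rim's top moves to jig +x. A spring detent at each quarter turn needs 0.033 N m (1.2 N at the rim) to leave; let go past half-way it snaps on, else back. A fingertip pressed on the rim's top with 5 to 15 N and drawn along jig x turns it.
- long_pin_tip (a point): Centre of the end face of the longest (40 mm) pin; it turns with the wheel.
- stop_place (a point): Fixed point of the jig where the end of the longest pin stands when that pin is at the bottom: (-15, 35, 18) mm in the jig's frame.
- board_centre (a point): Centre (half-way up) of the loose chipboard piece, 62 (x) x 105 (y) x 17 mm, 0.06 to 0.13 kg, lying flat on the base, 36 to 56 mm short of the longest pin's place, 6 to 14 mm off the fence, up to 0.1 rad askew. Axes along its sides, z up.
- home_centre (a point): Where the board's centre is when the board is home, on the fence and on the longest pin: (-15, -17.5, 18) mm in the jig's frame; axes as the jig's.
- board_end (a point): Middle of the board's end that faces the revolving stop, half-way up: 52.5 mm along y from its centre.
- board: The same chipboard piece; origin at the centre of its underside, axes as for its centre.
- block: Bystander: a plain wooden block 28 x 50 x 28 mm standing on the far left corner of the base, beside the wheel. Origin at the centre of its underside.
- pin_box: Bystander: a small flat box 30 x 64 x 18 mm on the table at the right. Origin at the centre of its underside.
- tape: Bystander: a tape measure standing on edge, 36 x 75 x 60 mm, on the near edge of the table. Origin at the centre of its underside.
- marker: Bystander: a marker pen 135 mm long, 16 mm thick, lying on the near edge of the table. Origin at the centre of its underside.
- spare_wheel: Bystander: a loose black wheel, 45 mm across and 24 mm high, lying flat on the table at the right (not the jig's wheel). Origin at the centre of its underside.
- bottle: Bystander: a small square bottle 43 x 57 x 104 mm at the right. Origin at the centre of its underside.
- lumber_crayon: Bystander: a crayon 82 mm long, 11 mm thick, lying on the table just behind the jig. Origin at the centre of its underside.
- pin_circle (a point): The four steel stop pins, 7 mm thick, parallel to the axle on a 20 mm radius about it, standing out of the wheel's face (jig y = 75 mm) toward the board by 40, 10, 19 and 28 mm in turn; set to length, they turn with the wheel and must not be touched. This point: on the axle at the wheel's face.

How it is judged:
On the way, in this order (a step that is already met when the one before it is completed fails the run):
1. the revolving stop has clicked in with its longest pin at the bottom, while the board is still clear of it (distance between long_pin_tip and stop_place below 0.003 m and velocity of joint turret between -0.3 and 0.3 rad/s and y of board_end in the frame of jig below 0.03 m), for 0.2 s.
2. the board lies against the fence with its end up against the longest pin (distance between long_pin_tip and stop_place below 0.003 m and y of board_end in the frame of jig between 0.033 and 0.0365 m and x of board_end in the frame of jig between -0.018 and -0.013 m and x of board_centre in the frame of jig between -0.018 and -0.013 m and angle between the y axis of board_centre and the y axis of jig, either way round below 0.025 rad and z of board_centre in the frame of jig below 0.021 m and angle between board_centre's own z axis and vertical below 0.05 rad), for 0.2 s.
At the end, for the whole second after the job is handed in: The longest pin is at the bottom in its detent (its end within 3 mm of its place); the board lies flat on the base, square to the fence to within 0.025 rad and within 2 mm of touching it, its end within 2 mm of touching the pin; all at rest (all of step 2 and linear speed of board below 0.01 m/s and velocity of joint turret between -0.1 and 0.1 rad/s).
It fails at once if the stop's pins are touched by the robot (contact force between any of the fingers, the arm and turret_c5 above 1 N or contact force between any of the fingers, the arm and turret_c6 above 1 N or contact force between any of the fingers, the arm and turret_c7 above 1 N or contact force between any of the fingers, the arm and turret_c8 above 1 N).
It fails at once if the board is lifted or tipped up (z of board_centre in the frame of jig above 0.028 m or angle between board_centre's own z axis and vertical above 0.2 rad).
It fails at once if one of the other loose things is moved by more than 20 mm (distance of any of block, pin_box, tape, marker, spare_wheel, bottle, lumber_crayon from where it was at the start of the episode above 0.02 m).
It also fails if it takes over 48 s, if anything falls off the work surface, if the arm or the gripper's body presses on something with over 40 N, if the wrist force passes 120 N, or if a joint passes its speed limit or range.

ROBOT

A 6-joint arm with a two-finger parallel gripper is mounted at the origin on a cart in front of the work surface, level with it; the furniture and walls round the work are solid. World frame = base frame: x ahead of the robot, y to its left, z up, the work surface at z = 0. Lengths are in m, angles in rad, forces in N, time in s.
With the tool pointing down it reaches from about 0.35 to 0.975 m from the base axis. Payload 4.9 kg.
Tool frame: the origin (TCP) lies on the mounting face of the last link; the fingertips stand 173 mm ahead of it and the grasp point (between the pads) lies ctrl.pinch_z ahead of it (ctrl.pinch_z is the distance from the TCP to the grasp point, in m); z points along the fingers, y is the line along which they close (so a half turn about z gives the same grasp; the last joint's range is limited). The gripper opens to 85 mm and grips with 20 to 120 N. Pads are 22 mm wide; open, the fingers measure 114 mm over their backs; the gripper's body (76 mm by 85 mm) begins 54 mm behind the grasp point. The pads swing forward as they close: fully open they stand 13 mm farther back than shut.
Start: joints at [-1.272, 0.053, 1.613, -0, 1.476, -0.119], TCP at [0.254, -0.571, 0.405] pointing down, gripper open.
Joint ranges: [-3.01, 3.01], [-1.01, 2.22], [0.06, 2.58], [-1.02, 4.17], [0.09, 2.62], [-3.14, 3.14]. Speed limits (rad/s): [2.57, 2.57, 3.14, 3.14, 3.14, 3.14].

INTERFACE

Orientations are given as a rotation vector (axis times angle).
In Python, from station import telemetry, eyes, ctrl gives the robot as it stands.
- The arm moves only by the tool apply_moves, never from a script. Its argument "plan" is a list of rows, each a list of 5 numbers: the finger opening in m, from 0 to 0.0854, then the shift along the tool's x, y, z in m, then the turn about the tool's z in rad. In form: [[jaw, x, y, z, roll], ...]. A call has 1 to 12 rows; each row is the pose to reach, as a shift and turn from the pose commanded when the call began, along the tool's axes at that moment; what a row does not reach only later rows make up. A row lasts 1/12 s, in which the tool goes at most 41.7 mm and 7.16 degrees, less where a joint would pass 70% of its speed; a pose out of reach is approached as far as the arm can. A call with a gripper value outside its range is refused whole. The fingers move at their own pace and stop on an object; "newtons" is the grip in N (left out, the last holds). Time passes only in rows, so rows that repeat a pose let the fingers close. It gives the time, the measured TCP pose, the force, the opening and the grip force at its end, in the units of the state.
- telemetry.get_obs(): the state, without advancing time (a new reading comes with each control period).
- eyes.get_image(name): name is "scene" or "side" or "wrist"; returns a dict with "img" (480x640x3 uint8, blue, green, red), "range_z" (480x640 float32, m along the optical axis (not along the pixel's ray), 0 where there is no reading), "K" (3x3 intrinsics, pixels), "pose" (4x4, takes a point from camera to world coordinates); the wrist camera has in their place "hand_eye" (4x4, takes a point from camera to tool coordinates, whose origin is the TCP and whose axes are the flange's). Camera axes: x right, y down, z forward; pixel columns grow to the right and rows downward; lengths in m; the calibration is good to about 2 mm. The wrist camera is an equidistant fisheye: a pixel r from the principal point sees the ray r / f radians off the axis. A picture is of the moment at which its call begins: read the wrist's pose just before it.
- ctrl.finish_job(): hands the job in; it is judged then, once.
Trained networks look in a picture, given as the dict that the camera call returned (one of the last four; its "shot" number tells which), for a name from the list of things; names that differ only in an ending like _2 or _b are one class to them, and where a whole thing is asked for, a point or a joint stands for the part that bears it (a point fixed in the world has none). Each returns a list of dicts, best first, with "confidence" (0 to 1); they miss things now and then, are a little off and sometimes report something else, mostly with a low value. They report only what shows in the picture. A call takes as long as a camera call.
- eyes.search_frame(thing, picture): "box" ([left, top, right, bottom] in pixels, round what is visible of it).
- eyes.outline_of(thing, picture): "region" (480x640 bool, what is visible of it) and "box" ([left, top, right, bottom] in pixels, round what is visible of it).
- eyes.tip_of(thing, picture): "point" ([column, row] in pixels: a listed point, or the origin of a listed thing).
The state is a dict: "t": time; "q": joint angles; "dq": joint speeds; "effort": joint torques, N m; "tool_pos": TCP position; "tool_rot": TCP orientation; "contact_force": force on the tool from outside, world axes, zero at the start; "wrist_torque": the same for the moment, N m; "opening": finger opening in m; "grip_force": force on a finger pad.
Only numpy, scipy, OpenCV 4.12 (cv2) and the standard library are available. Lean on these libraries where they do the work, as an engineer would, in place of code of your own. Each camera call takes 0.05 s, during which the arm holds its last target. There are 200 camera calls.

## Working session

There is one attempt and no reset: what is moved stays moved. The work goes in short steps, Python scripts to look and compute and a tool call to move; the robot and the scene stay as the last step left them, time stands still between calls to the robot, and variables do not carry over. Pictures are saved under pics/ and viewed, at most 10 in all, crops included, and the job is handed in when it is done.

Besides the shell and the picture viewer there is one more tool, called after "Request:" as name(argument=value, ...), one argument or row to a line, values as JSON. apply_moves: Moves the arm, as the interface text tells. Its arguments: {"type":"object","properties":{"plan":{"type":"array","items":{"type":"array","items":{"type":"number"}}},"newtons":{"type":"number"}},"required":["plan"]}

```bash
mkdir -p pics
cat > h.py <<'E'
from station import telemetry, eyes, ctrl
import numpy as np, cv2
from scipy.spatial.transform import Rotation as R
def cloud(d):
    z=d["range_z"];K=d["K"];v,u=np.mgrid[:480,:640]
    p=np.stack([(u-K[0,2])/K[0,0]*z,(v-K[1,2])/K[1,1]*z,z],-1)
    return p@d["pose"][:3,:3].T+d["pose"][:3,3], z>0
E
python3 - <<'E'
from h import *
o=telemetry.get_obs();print(o["t"],o["tool_pos"],o["tool_rot"],o["contact_force"],o["opening"],ctrl.pinch_z)
print(R.from_rotvec(o["tool_rot"]).as_matrix().round(3))
ims=[]
for n in("scene","side"):
    d=eyes.get_image(n);np.savez(f"{n}0.npz",**{k:d[k] for k in("img","range_z","K","pose")})
    ims.append(d["img"]);P,ok=cloud(d);print(n,d["pose"].round(3).tolist())
    for t in("jig","rim_centre","long_pin_tip","board_centre","board_end","fence_face","block","board"):
        r=eyes.tip_of(t,d)[:1]
        for x in r:
            u,v=map(int,map(round,x["point"]));print(t,x["point"],round(x["confidence"],2),P[v,u].round(3) if 0<=u<640 and 0<=v<480 else 0)
    cv2.imwrite(f"pics/{n}0.png",d["img"])
E
```

```text
0.0 [ 0.25351686 -0.57097799  0.40343071] [-3.07126208e+00 -6.51091886e-01  3.06414569e-04] [ 0.29719663 -0.3645754   0.57321275] 0.08558185892431655 0.1547
[[ 0.914  0.406 -0.001]
 [ 0.406 -0.914  0.002]
 [ 0.    -0.002 -1.   ]]
scene [[-0.702, -0.399, 0.59, -0.216], [-0.712, 0.386, -0.587, 0.741], [0.007, -0.832, -0.555, 0.768], [0.0, 0.0, 0.0, 1.0]]
jig [256.8, 291.1] 0.93 [0.577 0.15  0.01 ]
rim_centre [236.4, 301.3] 0.57 [0.534 0.235 0.054]
long_pin_tip [256.7, 293.1] 0.98 [0.542 0.177 0.038]
board_centre [273.4, 273.3] 0.68 [0.583 0.1   0.029]
board_end [256.3, 281.8] 0.58 [0.59  0.141 0.022]
fence_face [278.6, 288.8] 0.61 [0.522 0.134 0.037]
block [208.1, 301.6] 0.85 [0.6   0.257 0.027]
board [276.6, 274.8] 0.85 [0.571 0.098 0.029]
side [[0.968, -0.115, 0.225, 0.23], [-0.253, -0.45, 0.857, -1.133], [0.003, -0.886, -0.464, 0.657], [0.0, 0.0, 0.0, 1.0]]
jig [330.8, 226.9] 0.6 [0.573 0.089 0.027]
rim_centre [312.8, 196.2] 0.9 [0.559 0.211 0.058]
long_pin_tip [308.3, 207.9] 0.69 [0.546 0.213 0.025]
board_centre [334.8, 227.8] 0.77 [0.579 0.076 0.03 ]
board_end [326.5, 219.8] 0.62 [0.57  0.125 0.029]
fence_face [314.8, 226.7] 0.91 [0.531 0.08  0.036]
block [330.6, 205.3] 0.84 [0.612 0.23  0.019]
board [328.5, 220.3] 0.66 [0.576 0.126 0.028]
```

```bash
python3 - <<'E'
import cv2,numpy as np
a=np.load("scene0.npz")["img"];b=np.load("side0.npz")["img"]
A=cv2.resize(a[220:360,170:330],None,fx=2.5,fy=2.5,interpolation=2);B=cv2.resize(b[160:300,260:420],None,fx=2.5,fy=2.5,interpolation=2)
cv2.imwrite("pics/c0.png",np.hstack([A,B]))
E
cat > top.py <<'E'
from h import *
# orthographic height map from both cameras, 1 px = 1 mm; x .45-.70, y -.05..0.32
def grid(names):
    pts=[]
    for n in names:
        d=dict(np.load(f"{n}.npz"));P,ok=cloud(d);m=ok&(P[...,0]>.4)&(P[...,0]<.72)&(P[...,1]>-.1)&(P[...,1]<.35)&(P[...,2]<.2)
        pts.append(np.c_[P[m],d["img"][m]])
    return pts
E
python3 - <<'E'
from top import *
for n,p in zip(("scene","side"),grid(["scene0","side0"])):
    for lo,hi in((.006,.012),(.022,.030),(.033,.039),(.052,.062),(.062,.070)):
        q=p[(p[:,2]>lo)&(p[:,2]<hi)]
        if len(q)<5: continue
        r=cv2.minAreaRect(q[:,:2].astype(np.float32)*1000)
        print(n,lo,len(q),np.percentile(q[:,:2],[2,98],axis=0).round(3).tolist(),r)
E
```

```text
scene 0.006 1915 [[0.427, 0.017], [0.671, 0.289]] ((541.4969482421875, 114.69859313964844), (366.54571533203125, 287.2543029785156), 82.60277557373047)
scene 0.022 1289 [[0.425, 0.034], [0.615, 0.301]] ((521.22021484375, 157.21690368652344), (297.6963806152344, 201.6414337158203), 88.86720275878906)
scene 0.033 917 [[0.425, 0.017], [0.63, 0.296]] ((557.7576904296875, 190.09230041503906), (189.47882080078125, 321.39892578125), 24.142629623413086)
scene 0.052 1167 [[0.408, 0.028], [0.57, 0.348]] ((490.4651794433594, 173.79132080078125), (351.3280029296875, 174.40234375), 88.84036254882812)
scene 0.062 130 [[0.413, 0.201], [0.569, 0.349]] ((488.84130859375, 184.75656127929688), (326.45306396484375, 164.77088928222656), 88.05810546875)
side 0.006 1093 [[0.418, -0.01], [0.673, 0.259]] ((542.570556640625, 112.99830627441406), (363.89556884765625, 272.7646179199219), 86.1894760131836)
side 0.022 745 [[0.409, -0.011], [0.623, 0.261]] ((521.8927612304688, 129.55996704101562), (319.1314697265625, 217.41604614257812), 85.28883361816406)
side 0.033 486 [[0.408, -0.009], [0.632, 0.265]] ((521.4087524414062, 129.4815216064453), (309.8191833496094, 217.2236328125), 85.1003189086914)
side 0.052 425 [[0.402, 0.003], [0.573, 0.347]] ((493.09765625, 169.80548095703125), (356.029296875, 175.8770294189453), 87.88027954101562)
side 0.062 80 [[0.415, 0.193], [0.573, 0.349]] ((491.152099609375, 183.4597625732422), (330.9618225097656, 165.0710906982422), 87.92784118652344)
```

View pics/c0.png

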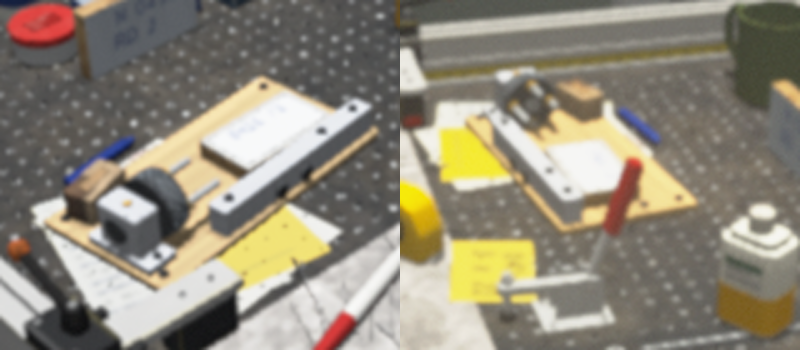

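View pics/scene0.png

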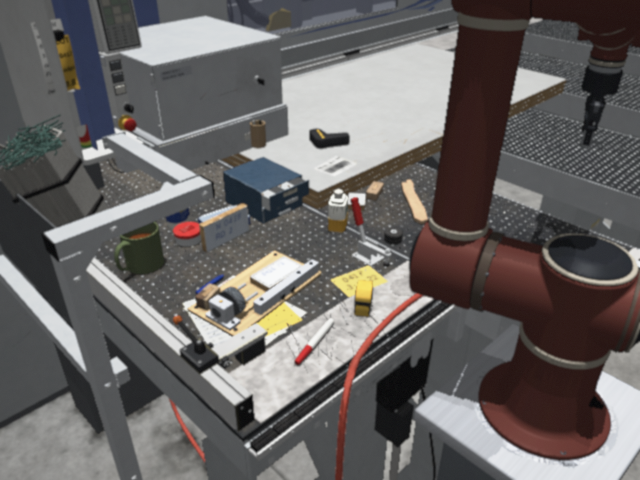

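The scene picture shows the jig near pixels (250,290): fence on the near side, wheel and bracket at the left, board behind the fence. I'll bring the wrist camera over it.

Request:
apply_moves(
  plan=[
    [0, 0.36, -0.32, 0, 0],
    [0, 0.36, -0.32, 0, 0],
    [0, 0.36, -0.32, 0, 0],
    [0, 0.36, -0.32, 0, 0],
    [0, 0.36, -0.32, 0, 0],
    [0, 0.36, -0.32, 0, 0],
    [0, 0.36, -0.32, 0, 0],
    [0, 0.36, -0.32, 0, 0],
    [0, 0.36, -0.32, 0, 0],
    [0, 0.36, -0.32, 0, 0],
    [0, 0.36, -0.32, 0, 0],
    [0, 0.36, -0.32, 0, 0],
  ],
)

```text
t: 1.9
tool_pos: [0.4535, -0.1294, 0.4051]
tool_rot: [-3.072, -0.656, -0.002]
contact_force: [0.6, -1.1, 0.1]
opening: 0.0003
grip_force: 0.0
```

Request:
apply_moves(
  plan=[
    [0, 0.15, -0.13, 0, 0.1],
    [0, 0.15, -0.13, 0, 0.2],
    [0, 0.15, -0.13, 0, 0.3],
    [0, 0.15, -0.13, 0, 0.4],
    [0, 0.15, -0.13, 0, 0.42],
    [0, 0.15, -0.13, 0, 0.42],
    [0, 0.15, -0.13, 0, 0.42],
    [0, 0.15, -0.13, 0, 0.42],
  ],
)

```text
t: 2.57
tool_pos: [0.537, 0.0469, 0.4046]
tool_rot: [3.141, -0.003, -0.001]
contact_force: [-0.3, 0.1, -0.4]
opening: -0.0002
grip_force: 0.0
```

```bash
cat >> h.py <<'E'
def wrist(tag):
    o=telemetry.get_obs();d=eyes.get_image("wrist")
    T=np.eye(4);T[:3,:3]=R.from_rotvec(o["tool_rot"]).as_matrix();T[:3,3]=o["tool_pos"]
    C=T@d["hand_eye"];K=d["K"];z=d["range_z"];v,u=np.mgrid[:480,:640]
    a=(u-K[0,2])/K[0,0];b=(v-K[1,2])/K[1,1];r=np.hypot(a,b)+1e-9;s=np.tan(np.minimum(r,1.5))/r
    P=np.stack([a*s*z,b*s*z,z],-1)@C[:3,:3].T+C[:3,3]
    P[z<=0]=np.nan
    np.savez(tag+".npz",img=d["img"],P=P,C=C,K=K);cv2.imwrite(f"pics/{tag}.png",d["img"])
    return o,d,P
def ortho(P,img,x0=.44,x1=.72,y0=-.05,y1=.33,s=2):
    # top view: rows = -x, cols = -y, s px/mm ; height map
    W=int((y1-y0)*1000*s);H=int((x1-x0)*1000*s);I=np.zeros((H,W,3),np.uint8)
    p=P.reshape(-1,3);c=img.reshape(-1,3);m=np.isfinite(p[:,0])&(p[:,2]<.15);p,c=p[m],c[m]
    o=np.argsort(p[:,2]);p,c=p[o],c[o]
    u=((y1-p[:,1])*1000*s).astype(int);v=((x1-p[:,0])*1000*s).astype(int)
    k=(u>=1)&(u<W-1)&(v>=1)&(v<H-1)
    for du in(0,1):
        for dv in(0,1): I[v[k]+dv,u[k]+du]=c[k]
    return I
E
python3 - <<'E'
from h import *
o,d,P=wrist("w1");print(o["t"],o["tool_pos"],R.from_rotvec(o["tool_rot"]).as_matrix().round(3).tolist(),o["opening"],o["contact_force"])
print(d["hand_eye"].round(3).tolist(),d["K"][0,0])
for t in("jig","rim_centre","long_pin_tip","board_centre","board_end","fence_face","block","pin_circle","board"):
    for x in eyes.tip_of(t,d)[:1]:
        u,v=map(int,map(round,x["point"]));print(t,x["point"],round(x["confidence"],2),P[v,u].round(3))
I=ortho(P,d["img"]);cv2.imwrite("pics/w1o.png",np.vstack([cv2.resize(d["img"],(0,0),fx=1,fy=1)[:,:],])) 
cv2.imwrite("pics/w1t.png",I);print(I.shape)
E
```

```text
2.5667 [0.53702518 0.04690886 0.40457649] [[1.0, -0.002, -0.0], [-0.002, -1.0, -0.0], [-0.0, 0.0, -1.0]] -0.00017060034038961152 [-0.32994781  0.05342755 -0.36818976]
[[-0.0, -0.961, -0.275, 0.07], [1.0, -0.0, -0.0, 0.001], [0.0, -0.275, 0.961, 0.03], [0.0, 0.0, 0.0, 1.0]] 371.64829954431775
jig [230.5, 155.7] 0.72 [0.588 0.138 0.028]
rim_centre [142.6, 195.7] 0.59 [0.558 0.215 0.064]
long_pin_tip [193.4, 197.5] 0.62 [0.545 0.185 0.011]
board_centre [228.7, 157.8] 0.35 [0.586 0.139 0.028]
board_end [227.5, 163.3] 0.85 [0.58  0.145 0.01 ]
fence_face [249.3, 203.0] 0.91 [0.542 0.121 0.028]
block [136.6, 132.9] 0.83 [0.617 0.231 0.039]
pin_circle [151.1, 190.2] 0.71 [0.563 0.207 0.063]
board [283.5, 154.9] 0.95 [0.587 0.086 0.026]
(559, 760, 3)
```

View pics/w1.png

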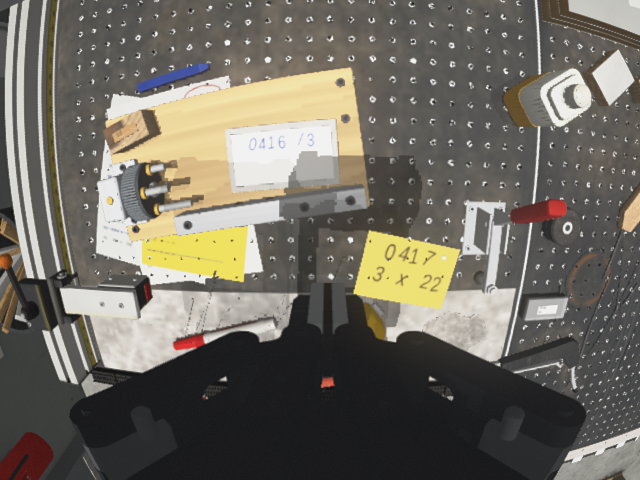

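View pics/w1t.png

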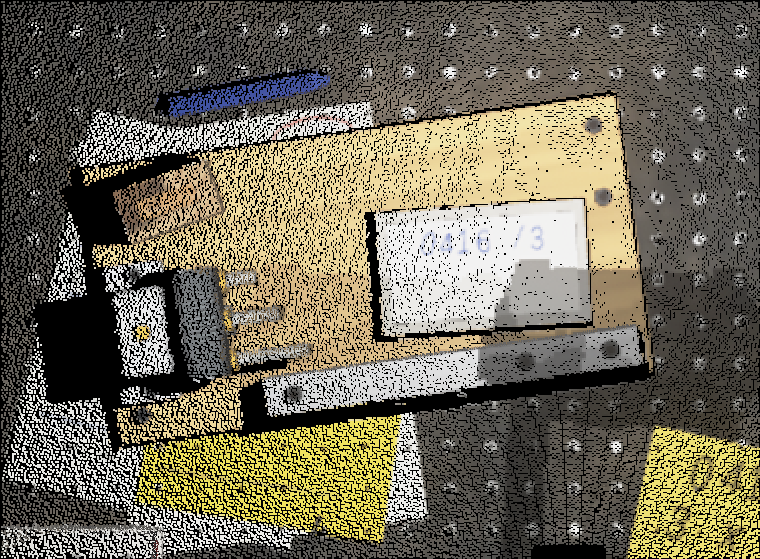

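The wrist view shows the jig yawed about 8°, with base corners in the top view at (616,94), (650,373), (115,450) and (75,180). The board is clear of the fence. The longest pin seems to be on the near (fence) side. Next I'll fit these numerically.

```bash
cat > fit.py <<'E'
from h import *
def local(P,c,th):
    J=np.array([[np.cos(th),-np.sin(th)],[np.sin(th),np.cos(th)]])
    Q=P.copy();Q[...,:2]=(P[...,:2]-c)@J;return Q
E
python3 - <<'E'
from fit import *
from scipy.optimize import minimize
d=np.load("w1.npz");P=d["P"].reshape(-1,3);img=d["img"].reshape(-1,3)
m=np.isfinite(P).all(1);P=P[m];img=img[m]
c=np.array([.583,.148]);th=.145
for it in range(4):
    L=local(P,c,th)
    f=L[(L[:,2]>.032)&(L[:,2]<.040)&(L[:,0]>-.075)&(L[:,0]<-.035)&(L[:,1]>-.14)&(L[:,1]<.07)]
    r=cv2.minAreaRect(f[:,:2].astype(np.float32)*1000)
    # edges by y bins
    ys=np.arange(-.12,.05,.01);hi=[];lo=[]
    for y in ys:
        q=f[np.abs(f[:,1]-y)<.005,0];hi.append(np.percentile(q,98.5));lo.append(np.percentile(q,1.5))
    k=np.polyfit(ys,hi,1);k2=np.polyfit(ys,lo,1);s=(k[0]+k2[0])/2
    th+= -s
    L=local(P,c,th)
    f=L[(L[:,2]>.032)&(L[:,2]<.040)&(L[:,0]>-.075)&(L[:,0]<-.035)&(L[:,1]>-.14)&(L[:,1]<.07)]
    x0,x1=np.percentile(f[:,0],[1,99]);y0,y1=np.percentile(f[:,1],[.3,99.7])
    dl=np.array([(x0+x1)/2+.056,(y0+y1)/2+.035])
    J=np.array([[np.cos(th),-np.sin(th)],[np.sin(th),np.cos(th)]]);c=c+J@dl
    print(it,len(f),r,s,x1-x0,y1-y0,np.median(f[:,2]),c,th)
L=local(P,c,th);np.savez("jig.npz",c=c,th=th)
b=L[(L[:,2]>.004)&(L[:,2]<.014)&(np.abs(L[:,0])<.09)&(np.abs(L[:,1])<.16)&(img[:,2]-1.*img[:,0]>50)]
print("base",np.percentile(b,[1,99],axis=0).round(4).tolist(),np.median(b[:,2]))
w=L[(L[:,2]>.045)&(L[:,2]<.075)&(L[:,1]>.05)&(L[:,1]<.1)];print("wheel",np.percentile(w,[1,50,99],axis=0).round(4).tolist())
w=w[(w[:,1]>.079)&(w[:,1]<.093)]
A=np.c_[2*w[:,0],2*w[:,2],np.ones(len(w))];s=np.linalg.lstsq(A,(w[:,0]**2+w[:,2]**2),rcond=None)[0];print("axle",s[:2],np.sqrt(s[2]+s[0]**2+s[1]**2))
p=L[(L[:,2]>.022)&(L[:,2]<.066)&(L[:,1]>.02)&(L[:,1]<.073)&(np.abs(L[:,0]+.015)<.028)]
for x in(-.035,-.015,.005):
    q=p[np.abs(p[:,0]-x)<.005];print("pin at x",x,len(q),np.percentile(q[:,1],[0,2,5]).round(4),np.percentile(q[:,2],[10,50,90]).round(4))
t=L[(L[:,2]>.022)&(L[:,2]<.030)&(L[:,0]>-.044)&(L[:,0]<.05)&(L[:,1]>-.134)&(L[:,1]<.03)]
print("board",cv2.minAreaRect(t[:,:2].astype(np.float32)*1000),np.median(t[:,2]),len(t))
E
```

```text
0 4022 ((-50.92433166503906, -31.074432373046875), (201.77972412109375, 28.706737518310547), 88.95966339111328) 0.004847474051841327 0.01996538138616004 0.18838222612697605 0.036599347951190964 [0.58532028 0.14661015] 0.14015252594815866
1 4022 ((-52.030540466308594, -30.249343872070312), (200.54476928710938, 30.415233612060547), 89.23738861083984) 0.006498366065013003 0.020163018500225248 0.18796821045132672 0.036599347951190964 [0.58562049 0.14603638] 0.13365415988314566
2 4022 ((-51.45317840576172, -31.430450439453125), (197.6484832763672, 31.63648223876953), 89.6097183227539) 0.0015948804638431227 0.020279554305461578 0.18791797840714916 0.036599347951190964 [0.58569964 0.1459458 ] 0.13205927941930254
3 4022 ((-51.46951675415039, -31.412246704101562), (197.64846801757812, 31.63648223876953), 89.70111083984375) 5.59969818491636e-06 0.02027997596869819 0.18791788480237534 0.036599347951190964 [0.58570005 0.14594555] 0.13205367972111762
base [[-0.0675, -0.1325, 0.0078], [0.0686, 0.1273, 0.0115]] 0.009664628502740247
wheel [[-0.0425, 0.0523, 0.0453], [-0.0153, 0.08, 0.0616], [0.0104, 0.0971, 0.0678]]
axle [-0.01629572  0.03853016] 0.028406782738060198
pin at x -0.035 276 [0.0342 0.0352 0.0357] [0.0393 0.0413 0.0428]
pin at x -0.015 252 [0.0467 0.0476 0.0479] [0.043  0.0612 0.0629]
pin at x 0.005 134 [0.0565 0.0568 0.057 ] [0.0392 0.0415 0.0432]
board ((-6.829860687255859, -56.93549346923828), (105.46484375, 62.735111236572266), 86.32675170898438) 0.027278206873534022 7162
```

Pin lengths check out: the 40 mm pin is on the near side, 28 mm on top and 19 mm on the far side. So turret ≈ 1.57 and the rim top must go toward −x by a quarter turn. I'll approach above the rim and square the tool to the jig.

Request:
apply_moves(
  plan=[
    [0, 0.042, -0.186, 0.05, -0.1],
    [0, 0.042, -0.186, 0.1, -0.132],
    [0, 0.042, -0.186, 0.15, -0.132],
    [0, 0.042, -0.186, 0.15, -0.132],
    [0, 0.042, -0.186, 0.15, -0.132],
    [0, 0.042, -0.186, 0.15, -0.132],
    [0, 0.042, -0.186, 0.15, -0.132],
    [0, 0.042, -0.186, 0.15, -0.132],
    [0, 0.042, -0.186, 0.15, -0.132],
    [0, 0.042, -0.186, 0.15, -0.132],
    [0, 0.042, -0.186, 0.15, -0.132],
  ],
)

```text
t: 3.98
tool_pos: [0.5803, 0.2321, 0.2572]
tool_rot: [-3.135, -0.202, -0.006]
contact_force: [-0.2, -0.4, -0.4]
opening: 0.0001
grip_force: 0.0
```

Request:
apply_moves(
  plan=[
    [0, 0, 0, 0.005, 0],
    [0, 0, 0, 0.01, 0],
    [0, 0, 0, 0.013, 0],
    [0, 0, 0, 0.013, 0],
  ],
)

```text
t: 4.32
tool_pos: [0.5791, 0.2325, 0.2406]
tool_rot: [3.135, 0.203, -0.003]
contact_force: [-0.2, -0.1, -0.8]
opening: 0.0001
grip_force: 0.0
```

Request:
apply_moves(
  plan=[
    [0, 0, 0, 0.001, 0],
    [0, 0, 0, 0.002, 0],
    [0, 0, 0, 0.003, 0],
    [0, 0, 0, 0.003, 0],
  ],
)

```text
t: 4.65
tool_pos: [0.5795, 0.2329, 0.2385]
tool_rot: [3.135, 0.204, -0.0]
contact_force: [0.5, -0.1, 0.3]
opening: -0.0
grip_force: 0.0
```

Request:
apply_moves(
  plan=[
    [0, 0, 0, 0.001, 0],
    [0, 0, 0, 0.002, 0],
    [0, 0, 0, 0.002, 0],
  ],
)

```text
t: 4.9
tool_pos: [0.5795, 0.2329, 0.2365]
tool_rot: [3.135, 0.204, -0.001]
contact_force: [-0.5, -0.7, 1.2]
opening: -0.0002
grip_force: 0.0
```

Request:
apply_moves(
  plan=[
    [0, 0, 0, 0.001, 0],
    [0, 0, 0, 0.0015, 0],
    [0, 0, 0, 0.0015, 0],
  ],
)

```text
t: 5.15
tool_pos: [0.5797, 0.233, 0.2355]
tool_rot: [-3.135, -0.204, -0.001]
contact_force: [0.2, 0.4, 1.8]
opening: -0.0001
grip_force: 0.3
```

Request:
apply_moves(
  plan=[
    [0, -0.002, 0, 0, 0],
    [0, -0.004, 0, 0, 0],
    [0, -0.004, 0, 0, 0],
  ],
)

```text
t: 5.4
tool_pos: [0.5762, 0.2325, 0.2367]
tool_rot: [-3.135, -0.204, -0.005]
contact_force: [2.3, 0.9, 4.7]
opening: 0.0
grip_force: 2.3
```

Request:
apply_moves(
  plan=[
    [0, -0.003, 0, -0.0003, 0],
    [0, -0.006, 0, -0.0005, 0],
    [0, -0.009, 0, -0.0005, 0],
    [0, -0.012, 0, -0.0005, 0],
  ],
)

```text
t: 5.73
tool_pos: [0.5651, 0.231, 0.239]
tool_rot: [-3.134, -0.204, -0.01]
contact_force: [1.8, -1.5, 10.5]
opening: 0.0
grip_force: 5.7
```

Request:
apply_moves(
  plan=[
    [0, -0.003, 0, 0, 0],
    [0, -0.006, 0, 0, 0],
    [0, -0.009, 0, 0, 0],
    [0, -0.012, 0, 0, 0],
    [0, -0.015, 0, 0, 0],
    [0, -0.018, 0, 0, 0],
  ],
)

```text
t: 6.23
tool_pos: [0.5468, 0.2285, 0.2388]
tool_rot: [3.135, 0.204, 0.006]
contact_force: [-0.6, -2.6, 11.3]
opening: 0.0001
grip_force: 5.5
```

Request:
apply_moves(
  plan=[
    [0, -0.003, 0, 0, 0],
    [0, -0.006, 0, 0, 0],
    [0, -0.009, 0, 0, 0],
    [0, -0.009, 0, -0.004, 0],
    [0, -0.009, 0, -0.02, 0],
    [0, -0.009, 0, -0.05, 0],
    [0, -0.009, 0, -0.08, 0],
    [0, 0.04, 0.06, -0.11, 0],
    [0, 0.04, 0.06, -0.13, 0],
    [0, 0.04, 0.06, -0.13, 0],
    [0, 0.04, 0.06, -0.13, 0],
  ],
)

```text
t: 7.15
tool_pos: [0.5949, 0.1729, 0.3686]
tool_rot: [-3.135, -0.2, -0.007]
contact_force: [1.0, 1.2, 0.7]
opening: -0.0
grip_force: 0.0
```

```bash
cat > chk.py <<'E'
from fit import *
import sys
def run(tag):
    o,d,P=wrist(tag);j=np.load("jig.npz");c,th=j["c"],float(j["th"])
    L=local(P.reshape(-1,3),c,th);L=L[np.isfinite(L).all(1)]
    f=L[(L[:,2]>.032)&(L[:,2]<.040)&(L[:,0]>-.075)&(L[:,0]<-.035)&(L[:,1]>-.14)&(L[:,1]<.07)]
    print("fence",np.percentile(f[:,:2],[1,99],axis=0).round(4).tolist())
    p=L[(L[:,2]>.014)&(L[:,2]<.066)&(L[:,1]>.02)&(L[:,1]<.073)&(np.abs(L[:,0]+.015)<.028)]
    for x in(-.035,-.015,.005):
        q=p[(np.abs(p[:,0]-x)<.005)&(p[:,2]>(.031 if x!=-.015 else .05))]
        if len(q): print("pin",x,len(q),np.percentile(q[:,1],[0,2,5]).round(4),np.percentile(q[:,2],[10,50,90]).round(4))
    q=p[(np.abs(p[:,0]+.015)<.005)&(p[:,2]<.027)]
    if len(q): print("bottom pin",len(q),np.percentile(q[:,1],[0,2,5]).round(4),np.median(q[:,2]))
    t=L[(L[:,2]>.0235)&(L[:,2]<.0305)&(L[:,0]>-.044)&(L[:,0]<.05)&(L[:,1]>-.134)&(L[:,1]<.045)]
    t=t[~((t[:,1]>.033)&(np.abs(t[:,0]+.015)<.03)&False)]
    print("board",cv2.minAreaRect(t[:,:2].astype(np.float32)*1000),np.percentile(t[:,:2],[1,99],axis=0).round(4).tolist(),np.median(t[:,2]))
    print(o["t"],o["tool_pos"],"tool jig",local(np.array([o["tool_pos"]]),c,th))
    return o,d,P
if __name__=="__main__": run(sys.argv[1])
E
python3 chk.py w2
```

```text
fence [[-0.0657, -0.1271], [-0.0455, 0.059]]
pin -0.035 250 [0.0476 0.0478 0.0486] [0.0389 0.0413 0.0428]
pin -0.015 182 [0.0568 0.057  0.0576] [0.0596 0.0615 0.0629]
pin 0.005 82 [0.0658 0.066  0.0662] [0.0397 0.0414 0.0435]
bottom pin 322 [0.036  0.0369 0.0378] 0.021433229588096764
board ((-5.239686965942383, -34.063804626464844), (150.67115783691406, 63.08344650268555), 86.27210235595703) [[-0.0376, -0.1077], [0.0257, -0.0052]] 0.027226360231039054
7.15 [0.59486704 0.17291585 0.36859413] tool jig [[0.01263836 0.02552848 0.36859413]]
```

The click is confirmed: bottom pin tip at y≈36 mm, with 28 near, 19 on top and 10 far. Now I'll push the board onto the fence from its far side.

Request:
apply_moves(
  plan=[
    [0, 0.033, 0.08, 0, 0],
    [0, 0.033, 0.08, 0, 0],
    [0, 0.033, 0.08, 0.03, 0],
    [0, 0.033, 0.08, 0.07, 0],
    [0, 0.033, 0.08, 0.11, 0],
    [0, 0.033, 0.08, 0.14, 0],
    [0, 0.033, 0.08, 0.16, 0],
    [0, 0.033, 0.08, 0.175, 0],
    [0, 0.033, 0.08, 0.18, 0],
    [0, 0.033, 0.08, 0.18, 0],
    [0, 0.033, 0.08, 0.18, 0],
  ],
)

```text
t: 8.12
tool_pos: [0.6356, 0.0999, 0.185]
tool_rot: [-3.135, -0.205, 0.002]
contact_force: [0.2, 0.3, 0.6]
opening: -0.0001
grip_force: 0.0
```

Request:
apply_moves(
  plan=[
    [0, -0.003, 0, 0, 0],
    [0, -0.005, 0, 0, 0],
    [0, -0.007, 0, 0, 0],
    [0, -0.009, 0, 0, 0],
    [0, -0.011, 0, 0, 0],
    [0, -0.013, 0, 0, 0],
    [0, -0.014, 0, 0, 0],
    [0, -0.014, 0, 0, 0],
  ],
)

```text
t: 8.78
tool_pos: [0.6223, 0.0973, 0.1859]
tool_rot: [-3.135, -0.204, -0.0]
contact_force: [0.7, -0.3, 0.1]
opening: 0.0002
grip_force: 0.0
```

```bash
python3 chk.py w3
```

```text
Traceback (most recent call last):
  File "chk.py", line 19, in <module>
    if __name__=="__main__": run(sys.argv[1])
                             ~~~^^^^^^^^^^^^^
  File "chk.py", line 7, in run
    print("fence",np.percentile(f[:,:2],[1,99],axis=0).round(4).tolist())
                  ~~~~~~~~~~~~~^^^^^^^^^^^^^^^^^^^^^^^
IndexError: index -1 is out of bounds for axis 0 with size 0
```

Request:
apply_moves(
  plan=[
    [0, -0.001, 0, 0, 0],
    [0, -0.002, 0, 0, 0],
    [0, -0.003, 0, 0, 0],
    [0, -0.003, 0, 0, 0],
  ],
)

```text
t: 9.17
tool_pos: [0.6194, 0.097, 0.1858]
tool_rot: [-3.135, -0.204, -0.0]
contact_force: [1.6, 1.6, -0.4]
opening: 0.0005
grip_force: 0.5
```

Request:
apply_moves(
  plan=[
    [0, -0.001, 0, 0, 0],
    [0, -0.002, 0, 0, 0],
    [0, -0.002, 0, 0, 0],
  ],
)

```text
t: 9.42
tool_pos: [0.6184, 0.0969, 0.1866]
tool_rot: [-3.134, -0.203, -0.007]
contact_force: [5.3, 2.1, -0.6]
opening: 0.0003
grip_force: 2.5
```

Request:
apply_moves(
  plan=[
    [0, -0.001, 0, 0, 0],
    [0, -0.001, 0, 0, 0],
    [0, 0.004, 0, 0, 0],
    [0, 0.01, 0, 0, 0],
    [0, 0.01, 0, -0.04, 0],
    [0, -0.005, 0.03, -0.05, 0],
    [0, -0.02, 0.06, -0.05, 0],
    [0, -0.037, 0.083, -0.05, 0],
    [0, -0.037, 0.083, -0.05, 0],
    [0, -0.037, 0.083, -0.05, 0],
  ],
)

```text
t: 10.25
tool_pos: [0.591, 0.0084, 0.2352]
tool_rot: [-3.135, -0.2, 0.003]
contact_force: [0.4, -0.3, -0.4]
opening: 0.0004
grip_force: 0.0
```

```bash
sed -i 's/    print("fence"/    if len(f): print("fence"/' chk.py
python3 - <<'E'
from chk import *
o=telemetry.get_obs();j=np.load("jig.npz");print(o["tool_pos"],local(o["tool_pos"][None],j["c"],float(j["th"])),o["contact_force"])
for n in("scene","side"):
    d=eyes.get_image(n);P,ok=cloud(d);L=local(P,j["c"],float(j["th"]))
    t=L[ok&(L[...,2]>.0235)&(L[...,2]<.0305)&(L[...,0]>-.044)&(L[...,0]<.05)&(L[...,1]>-.134)&(L[...,1]<.02)]
    print(n,len(t),cv2.minAreaRect(t[:,:2].astype(np.float32)*1000),np.percentile(t,[1,99],axis=0).round(4).tolist())
E
```

```text
[0.59101327 0.0084356  0.23520069] [[-0.012839   -0.13701232  0.23520069]] [ 0.37358762 -0.30305303 -0.43344804]
scene 697 ((-12.100790977478027, -59.166744232177734), (109.54480743408203, 56.834659576416016), 89.59204864501953) [[-0.0394, -0.1106, 0.0237], [0.0144, -0.0066, 0.0299]]
side 414 ((-11.860847473144531, -60.35607147216797), (57.25520324707031, 114.26187133789062), 0.22064214944839478) [[-0.0395, -0.114, 0.0242], [0.0138, -0.0052, 0.0302]]
```

The board is square on the fence (skew <0.01 rad). Now I'll go down behind its right end and push along +y.

Request:
apply_moves(
  plan=[
    [0, 0, 0, 0.03, 0],
    [0, 0, 0, 0.046, 0],
    [0, 0, 0, 0.049, 0],
    [0, 0, 0, 0.049, 0],
    [0, 0, -0.004, 0.049, 0],
    [0, 0, -0.008, 0.049, 0],
    [0, 0, -0.012, 0.049, 0],
    [0, 0, -0.015, 0.049, 0],
    [0, 0, -0.018, 0.049, 0],
    [0, 0, -0.021, 0.049, 0],
    [0, 0, -0.024, 0.049, 0],
    [0, 0, -0.027, 0.049, 0],
  ],
)

```text
t: 11.35
tool_pos: [0.5887, 0.0362, 0.1879]
tool_rot: [3.134, 0.204, 0.004]
contact_force: [1.2, -5.2, 5.0]
opening: 0.0
grip_force: 3.1
```

Request:
apply_moves(
  plan=[
    [0, 0, -0.003, 0, 0],
    [0, 0, -0.006, 0, 0],
    [0, 0, -0.009, 0, 0],
    [0, 0, -0.012, 0, 0],
    [0, 0, -0.014, 0, 0],
    [0, 0, -0.016, 0, 0],
    [0, 0, -0.016, 0, 0],
  ],
)

```text
t: 11.93
tool_pos: [0.5867, 0.0522, 0.1879]
tool_rot: [3.134, 0.204, 0.004]
contact_force: [0.6, -3.7, 5.9]
opening: 0.0001
grip_force: 2.6
```

```bash
cat > fx.py <<'E'
from chk import *
o=telemetry.get_obs();j=np.load("jig.npz");print(o["tool_pos"],local(o["tool_pos"][None],j["c"],float(j["th"])),o["contact_force"])
for n in("scene","side"):
    d=eyes.get_image(n);P,ok=cloud(d);L=local(P,j["c"],float(j["th"]))
    t=L[ok&(L[...,2]>.0235)&(L[...,2]<.0305)&(L[...,0]>-.044)&(L[...,0]<.05)&(L[...,1]>-.134)&(L[...,1]<.06)&(np.abs(L[...,0]+.015)>.006)]
    hy=np.percentile(t[(t[:,0]>0)&(t[:,0]<.012),1],[1,97]);
    print(n,len(t),cv2.minAreaRect(t[:,:2].astype(np.float32)*1000),hy,np.percentile(t,[1,99],axis=0).round(4).tolist())
E
python3 fx.py
```

```text
[0.58669229 0.05218327 0.18792781] [[-0.0113621  -0.09307659  0.18792781]] [ 0.60877509 -3.70987413  5.88561969]
scene 575 ((-12.596199035644531, -37.39984130859375), (57.238609313964844, 123.8177719116211), 0.30793657898902893) [-0.07784153  0.02294952] [[-0.0399, -0.0918, 0.0239], [0.0148, 0.0239, 0.0299]]
side 236 ((-13.889429092407227, -41.129615783691406), (53.753543853759766, 133.47091674804688), 3.259376049041748) [-0.08077972  0.02129   ] [[-0.0404, -0.1055, 0.0237], [0.0118, 0.0225, 0.0304]]
```

Run:
```python
from h import *
a=eyes.get_image("scene")["img"];b=eyes.get_image("side")["img"]
A=cv2.resize(a[220:340,180:340],None,fx=2.5,fy=2.5,interpolation=2);B=cv2.resize(b[160:280,260:420],None,fx=2.5,fy=2.5,interpolation=2)
cv2.imwrite("pics/c3.png",np.vstack([np.hstack([A,B])]))
```

```text
(no output)
```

View pics/c3.png

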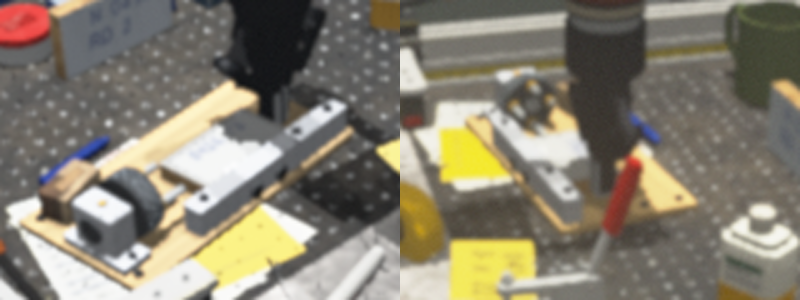

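The fingers stand behind the board's end and the board is flat. I'll back off briefly to relieve the vertical load, then push the rest.

Request:
apply_moves(
  plan=[
    [0, 0, 0.005, 0, 0],
    [0, 0, 0.006, -0.001, 0],
    [0, 0, 0.006, -0.0015, 0],
    [0, 0, 0.002, -0.0015, 0],
    [0, 0, -0.002, -0.0015, 0],
    [0, 0, -0.005, -0.0015, 0],
    [0, 0, -0.007, -0.0015, 0],
    [0, 0, -0.009, -0.0015, 0],
    [0, 0, -0.009, -0.0015, 0],
  ],
)

```text
t: 12.88
tool_pos: [0.5847, 0.0617, 0.1881]
tool_rot: [-3.135, -0.205, 0.0]
contact_force: [-0.2, -0.3, 0.2]
opening: 0.0001
grip_force: 0.0
```

Request:
apply_moves(
  plan=[
    [0, 0, -0.001, 0, 0],
    [0, 0, -0.002, 0, 0],
    [0, 0, -0.002, 0, 0],
  ],
)

```text
t: 13.13
tool_pos: [0.5846, 0.0632, 0.1882]
tool_rot: [3.135, 0.204, 0.0]
contact_force: [-0.6, -0.0, -0.5]
opening: -0.0001
grip_force: 0.1
```

Request:
apply_moves(
  plan=[
    [0, 0, -0.001, 0, 0],
    [0, 0, -0.002, 0, 0],
    [0, 0, -0.002, 0, 0],
  ],
)

```text
t: 13.38
tool_pos: [0.5846, 0.0643, 0.1885]
tool_rot: [3.132, 0.204, 0.001]
contact_force: [0.3, -6.1, -0.8]
opening: -0.0001
grip_force: 2.7
```

```bash
python3 fx.py
```

```text
[0.58464749 0.06425558 0.18853784] [[-0.01179953 -0.08084014  0.18853784]] [ 0.34110059 -6.14574294 -0.83334844]
scene 596 ((-12.716291427612305, -25.49610137939453), (57.449005126953125, 125.91329956054688), 1.256653904914856) [-0.06883054  0.03260369] [[-0.0402, -0.0788, 0.0238], [0.0149, 0.0356, 0.0301]]
side 235 ((-13.655277252197266, -24.907440185546875), (57.112117767333984, 141.50692749023438), 4.938081741333008) [-0.073253    0.03506707] [[-0.0399, -0.0936, 0.0237], [0.0142, 0.0362, 0.0302]]
```

The force rose to 6 N with the end at about 35 mm, so the board is on the pin. I'll back off and check from above.

Request:
apply_moves(
  plan=[
    [0, 0, 0.006, 0, 0],
    [0, 0, 0.012, 0, 0],
    [0, 0, 0.012, -0.04, 0],
    [0, 0, 0.012, -0.08, 0],
    [0, 0.01, -0.02, -0.11, 0],
    [0, 0.02, -0.05, -0.14, 0],
    [0, 0.025, -0.08, -0.165, 0],
    [0, 0.025, -0.1, -0.18, 0],
    [0, 0.025, -0.1, -0.18, 0],
    [0, 0.025, -0.1, -0.18, 0],
  ],
)

```text
t: 14.32
tool_pos: [0.5963, 0.1683, 0.3696]
tool_rot: [-3.134, -0.207, -0.004]
contact_force: [0.2, -0.3, -0.6]
opening: -0.0001
grip_force: 0.0
```

Run:
```python
from chk import *
o,d,P=run("w4");j=np.load("jig.npz")
I=ortho(P,d["img"]);cv2.imwrite("pics/w4t.png",I)
L=local(P.reshape(-1,3),j["c"],float(j["th"]));L=L[np.isfinite(L).all(1)]
t=L[(L[:,2]>.0235)&(L[:,2]<.0305)&(L[:,0]>-.044)&(L[:,0]<.05)&(L[:,1]>-.12)&(L[:,1]<.033)]
ys=np.arange(-.06,.03,.006);far=[np.percentile(t[abs(t[:,1]-y)<.003,0],98.5) for y in ys]
print("far face",np.polyfit(ys,far,1),np.mean(far))
for lo,hi in((-.04,-.022),(-.008,.012)):
    q=L[(L[:,2]>.0235)&(L[:,2]<.0305)&(L[:,0]>lo)&(L[:,0]<hi)&(L[:,1]>-.12)&(L[:,1]<.05)];print("end y",np.percentile(q[:,1],[1,99]))
```

```text
fence [[-0.0656, -0.1275], [-0.0454, 0.0584]]
pin -0.035 244 [0.0479 0.048  0.0489] [0.0396 0.0413 0.043 ]
pin -0.015 194 [0.0569 0.0572 0.0577] [0.0592 0.0613 0.063 ]
pin 0.005 82 [0.0662 0.0663 0.0663] [0.0395 0.0416 0.0435]
bottom pin 355 [0.0203 0.0221 0.0245] 0.02183391572396942
board ((-13.342206954956055, -17.16116714477539), (61.2816047668457, 104.94820404052734), 0.0726235881447792) [[-0.0433, -0.0678], [0.0164, 0.0343]] 0.027209370875424632
14.3167 [0.59627228 0.16827432 0.36962248] tool jig [[0.01342022 0.02074232 0.36962248]]
far face [-0.00967771  0.01591727] 0.016091471972534348
end y [-0.06831882  0.03386011]
end y [-0.06746892  0.03427919]
```

View pics/w4t.png

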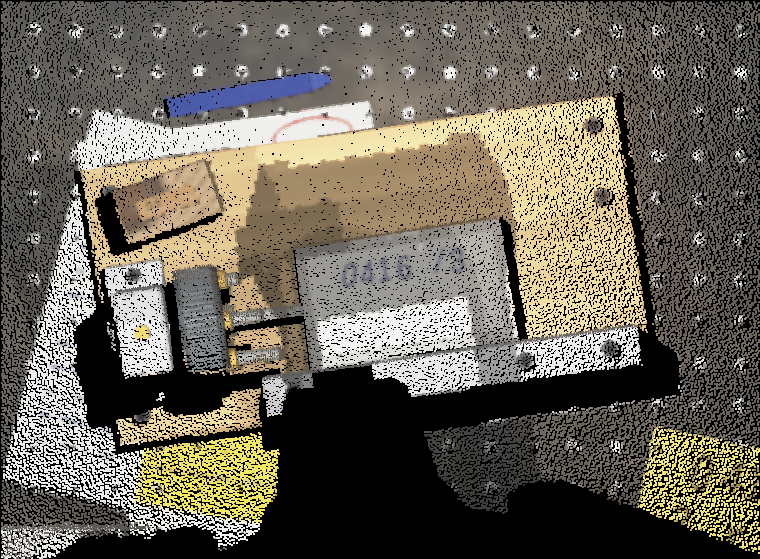

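The picture shows the board on the fence and its end on the bottom pin, at about pixel (303,320). The fitted centre is at y −17.2 mm and the far face at +16.1 mm. I'll nudge it once more from the far side to make sure it is square.

Request:
apply_moves(
  plan=[
    [0, 0.029, 0.051, 0, 0],
    [0, 0.029, 0.051, 0.03, 0],
    [0, 0.029, 0.051, 0.07, 0],
    [0, 0.029, 0.051, 0.11, 0],
    [0, 0.029, 0.051, 0.145, 0],
    [0, 0.029, 0.051, 0.17, 0],
    [0, 0.029, 0.051, 0.181, 0],
    [0, 0.029, 0.051, 0.181, 0],
    [0, 0.025, 0.051, 0.181, 0],
    [0, 0.021, 0.051, 0.181, 0],
    [0, 0.018, 0.051, 0.181, 0],
    [0, 0.016, 0.051, 0.181, 0],
  ],
)

```text
t: 15.37
tool_pos: [0.618, 0.1186, 0.1872]
tool_rot: [3.135, 0.203, -0.0]
contact_force: [0.1, 0.8, -0.2]
opening: -0.0001
grip_force: 0.0
```

Request:
apply_moves(
  plan=[
    [0, -0.001, 0, 0, 0],
    [0, -0.002, 0, 0, 0],
    [0, -0.003, 0, 0, 0],
    [0, -0.003, 0, 0, 0],
  ],
)

```text
t: 15.7
tool_pos: [0.6159, 0.1187, 0.1876]
tool_rot: [3.135, 0.204, 0.002]
contact_force: [2.5, 0.9, -0.4]
opening: -0.0
grip_force: 0.6
```

Request:
apply_moves(
  plan=[
    [0, -0.001, 0, 0, 0],
    [0, -0.0015, 0, 0, 0],
    [0, 0.005, 0, 0, 0],
    [0, 0.012, 0, 0, 0],
    [0, 0.012, 0, -0.04, 0],
    [0, 0.012, 0, -0.08, 0],
    [0, 0, -0.03, -0.12, 0],
    [0, -0.012, -0.05, -0.16, 0],
    [0, -0.012, -0.05, -0.181, 0],
    [0, -0.012, -0.05, -0.181, 0],
    [0, -0.012, -0.05, -0.181, 0],
  ],
)

```text
t: 16.62
tool_pos: [0.5979, 0.1673, 0.3717]
tool_rot: [-3.135, -0.205, -0.008]
contact_force: [0.6, 0.2, -0.2]
opening: 0.0
grip_force: 0.0
```

Run:
```python
from chk import *
o,d,P=run("w5");j=np.load("jig.npz")
L=local(P.reshape(-1,3),j["c"],float(j["th"]));L=L[np.isfinite(L).all(1)]
t=L[(L[:,2]>.0235)&(L[:,2]<.0305)&(L[:,0]>-.044)&(L[:,0]<.05)&(L[:,1]>-.12)&(L[:,1]<.033)]
ys=np.arange(-.06,.03,.006);far=[np.percentile(t[abs(t[:,1]-y)<.003,0],98.5) for y in ys]
print("far face",np.polyfit(ys,far,1),np.mean(far))
for lo,hi in((-.04,-.022),(-.008,.012)):
    q=L[(L[:,2]>.0235)&(L[:,2]<.0305)&(L[:,0]>lo)&(L[:,0]<hi)&(L[:,1]>-.12)&(L[:,1]<.05)];print("end y",np.percentile(q[:,1],[1,99]))
```

```text
fence [[-0.0658, -0.1277], [-0.0454, 0.0585]]
pin -0.035 233 [0.0474 0.0478 0.0487] [0.0379 0.0412 0.0427]
pin -0.015 173 [0.0568 0.057  0.0577] [0.0596 0.0614 0.0628]
pin 0.005 83 [0.0659 0.0661 0.0663] [0.0393 0.0417 0.0434]
bottom pin 406 [0.02   0.0218 0.0236] 0.021674929444561175
board ((-14.349607467651367, -16.741310119628906), (60.282081604003906, 105.51918029785156), 0.6202551126480103) [[-0.0434, -0.068], [0.0154, 0.0345]] 0.02721326279325703
16.6167 [0.59788547 0.16734917 0.37170424] tool jig [[0.01489755 0.01961282 0.37170424]]
far face [-0.01065191  0.01498378] 0.015175511316130165
end y [-0.06828453  0.03371521]
end y [-0.0676791   0.03504022]
```

```bash
python3 -c "
from station import ctrl
print(ctrl.finish_job())"
```

```text
the job is handed in; nothing more can be done
None
```

The job is handed in: the stop is clicked in with its longest pin at the bottom, and the board lies flat against the fence with its end on that pin. The last check showed it about 0.01 rad off square (limit 0.025) and the end at y ≈ 34–35 mm, at 16.6 s; the judge's verdict was not shown.

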